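# Load stack and carrier layout

## Task

On the round steel load plate build the loading stack: stand the soil-filled sample ring on the middle of the plate, lay the flat loading cap centred on the sample, and stand the larger of the two brass weights upright on the middle of the cap. On the rectangular carrier plate stand the closed moisture tin in the marked circle nearer to the load plate, and the empty steel ring from the tray in the other circle. Leave the smaller weight where it stands in the tray, and never tip the soil sample over.

Things in the scene. Friction and masses are not known exactly. Their poses are not given: they have to be found in the camera images.
- load_plate: fixed round steel plate on the worktop, 90 mm across, 10 mm thick, with an engraved 56 mm circle round its middle. Origin at the centre of its underside, z up; its top is 10 mm above the origin
- carrier_plate: fixed rectangular aluminium plate on the worktop, 76 mm (its x) by 160 mm (its y), 8 mm thick, with two engraved 64 mm circles. Origin at the centre of its underside, z up; the circles' centres lie at y = +40 and -40 mm on its own y axis, on its top 8 mm above the origin. Which end is nearer to the load plate changes from start to start
- tool_tray: fixed shallow metal tray, 196 mm (its x) by 330 mm (its y), rim 22 mm high, walls 2 mm, top of floor 1.6 mm above the origin (centre of underside). The six loose things stand in it at the start, in changing order: two rows along its y, about 103 mm apart in a row, the rows 90 mm apart, so fingers that close along the tray's y have most room
- soil_sample: upright steel ring packed with brown soil up to its top (solid), 49 mm across, 28 mm high, about 0.2 kg; origin at the centre of its underside, z up
- loading_cap: flat solid aluminium disc, 56 mm across, 10 mm thick, with an engraved 34 mm circle on its upper face, 65 g; origin at the centre of its underside, z up
- large_weight: the larger brass test weight, a cylinder 30 mm across with a knob on top, 34 mm high in all, about 0.2 kg; origin at the centre of its underside, z up
- moisture_tin: closed round aluminium tin with a fixed lid, 57 mm across, 31 mm high, about 45 g; origin at the centre of its underside, z up
- empty_ring: dark empty steel ring, open at both ends, 51 mm across outside, 30 mm high, about 0.2 kg; origin at the centre of its underside, z up (grasp its outside)
- small_weight: the smaller brass test weight, 24 mm across with a knob on top, 28 mm high in all; it stays in the tray; origin at the centre of its underside, z up

How it is judged:
At the end, for the whole second after the job is handed in: Sample within 10 mm of the load plate's centre, cap within 10 mm of the sample's centre and on it, large weight within 10 mm of the cap's centre and on it; tin in the nearer and ring in the farther circle within 11 mm each way; all upright and at rest; small weight within 20 mm of its start (horizontal distance between soil_sample and load_plate below 0.01 m and z of soil_sample in the frame of load_plate between 0.006 and 0.014 m and horizontal distance between loading_cap and soil_sample below 0.01 m and z of loading_cap in the frame of load_plate between 0.0335 and 0.0435 m and horizontal distance between large_weight and loading_cap below 0.01 m and z of large_weight in the frame of load_plate between 0.0425 and 0.0545 m and x of moisture_tin in the frame of carrier_plate between -0.011 and 0.011 m and z of moisture_tin in the frame of carrier_plate between 0.004 and 0.012 m and x of empty_ring in the frame of carrier_plate between -0.011 and 0.011 m and z of empty_ring in the frame of carrier_plate between 0.004 and 0.012 m and ((y of load_plate in the frame of carrier_plate above 0 m and y of moisture_tin in the frame of carrier_plate between 0.029 and 0.051 m and y of empty_ring in the frame of carrier_plate between -0.051 and -0.029 m) or (y of load_plate in the frame of carrier_plate below 0 m and y of moisture_tin in the frame of carrier_plate between -0.051 and -0.029 m and y of empty_ring in the frame of carrier_plate between 0.029 and 0.051 m)) and angle between each of soil_sample, loading_cap, large_weight, moisture_tin, empty_ring, small_weight's own z axis and vertical below 0.15 rad and linear speed of each of soil_sample, loading_cap, large_weight, moisture_tin, empty_ring below 0.02 m/s and distance of small_weight from where it was at the start of the episode below 0.02 m); the robot touches nothing.
It fails at once if the soil sample is tipped over (angle between soil_sample's own z axis and vertical above 0.6 rad).
It fails at once if the smaller weight is moved from its place (distance of small_weight from where it was at the start of the episode above 0.03 m).
It also fails if it takes over 112 s, if anything falls off the work surface, if the arm or the gripper's body presses on something with over 40 N, if the wrist force passes 120 N, or if a joint passes its speed limit or range.

## Robot

A 7-joint arm with a two-finger parallel gripper is mounted at the origin on a cart in front of the work surface, level with it; the furniture and walls round the work are solid. World frame = base frame: x ahead of the robot, y to its left, z up, the work surface at z = 0. Lengths are in m, angles in rad, forces in N, time in s.
With the tool pointing down it reaches from about 0.4 to 0.875 m from the base axis. Payload 19.3 kg.
Tool frame: the origin (TCP) lies on the centre line of the jaws, within the pads' length; the fingertips stand 14 mm ahead of it and the grasp point (between the pads) lies 5 mm behind it (bot.tip_extent is the distance from the TCP to the fingertips, in m); z points along the fingers, y is the line along which they close (so a half turn about z gives the same grasp; the last joint's range is limited). The gripper opens to 85 mm and grips with 20 to 120 N. Pads are 22 mm wide; open, the fingers measure 114 mm over their backs; the gripper's body (76 mm by 85 mm) begins 54 mm behind the grasp point. The pads swing forward as they close: fully open they stand 13 mm farther back than shut.
Start: joints at [1.168, 0.521, -0.036, 1.599, 0.021, 1.021, -0.113], TCP at [0.204, -0.591, 0.245] pointing down, gripper open.
Joint ranges: [-2.91, 2.91], [-0.3, 2.13], [-1.5, 1.42], [0.17, 2.43], [-1.26, 4.41], [0.16, 1.93], [-2.52, 2.52]. Speed limits (rad/s): [1.89, 1.89, 2.39, 2.39, 3.01, 3.01, 3.01].

## Interface

Orientations are given as [roll, pitch, yaw] about the fixed x, y, z axes, in that order (R = Rz(yaw) Ry(pitch) Rx(roll)).
In Python, from workcell import monitor, grab_frame, camera_model, bot gives the robot as it stands.
- The arm moves only by the tool move_arm, never from a script. Its argument "moves" is a list of rows, each a list of 4 numbers: the shift along the world's x, y, z in mm, then the turn about the world's z in rad. A call has 1 to 12 rows; each row is the pose to reach, as a shift and turn from the pose commanded when the call began; what a row does not reach only later rows make up. A row lasts 1/8 s, in which the tool goes at most 62.5 mm and 10.7 degrees, less where a joint would pass 70% of its speed; a pose out of reach is approached as far as the arm can. A call with a gripper value outside its range is refused whole. "gripper" is the opening, from 0 (shut) to 1 (fully open), set as the call begins (left out, the last holds). The fingers move at their own pace and stop on an object; "newtons" is the grip in N (left out, the last holds). Time passes only in rows, so rows that repeat a pose let the fingers close. It gives the time, the measured TCP pose, the force, the opening and the grip force at its end, in the units of the state.
- monitor.observe(): the state, without advancing time (a new reading comes with each control period).
- grab_frame(name): name is "scene" or "top"; returns the picture (420x560x3 uint8, blue, green, red); there is no depth.
- camera_model(name): a dict with "vfov" (degrees; the focal length in pixels is half the picture's height over the tangent of half this angle, whatever the lens; pixels are square), "cx", "cy" (the principal point, pixels), "R" (3x3) and "t" (3): a world point X has camera coordinates R X + t. Camera axes: x right, y down, z forward; pixel columns grow to the right and rows downward; lengths in m; the calibration is good to about 2 mm. A picture is of the moment at which its call begins. camera_model takes no time and is no camera call.
- bot.job_done(): hands the job in; it is judged then, once.
The state is a dict: "clock": time; "qpos": joint angles; "qd": joint speeds; "joint_efforts": joint torques, N m; "position": TCP position; "tool_rot": TCP orientation; "force": force on the tool from outside, world axes, zero at the start; "moment": the same for the moment, N m; "grip_width": finger opening in m; "finger_force": force on a finger pad.
Only numpy, scipy, OpenCV 4.12 (cv2) and the standard library are available. Lean on these libraries where they do the work, as an engineer would, in place of code of your own. Each camera call takes 0.05 s, during which the arm holds its last target. There are 200 camera calls.

## Working session

There is one attempt and no reset: what is moved stays moved. The work goes in short steps, Python scripts to look and compute and a tool call to move; the robot and the scene stay as the last step left them, time stands still between calls to the robot, and variables do not carry over. Pictures are saved under pics/ and viewed, at most 14 in all, crops included, and the job is handed in when it is done.

Besides the shell and the picture viewer there is one more tool, called after "Call:" by a JSON object that holds its "method" and its "body". move_arm: Moves the arm, as the interface text tells. Its arguments: {"type":"object","properties":{"moves":{"type":"array","items":{"type":"array","items":{"type":"number"}}},"gripper":{"type":"number"},"newtons":{"type":"number"}},"required":["moves"]}

```bash
mkdir -p pics; ls
python3 - <<'E'
from workcell import monitor, grab_frame, camera_model, bot
import cv2
for n in("top","scene"):
    cv2.imwrite(f"pics/{n}0.png",cv2.resize(grab_frame(n),(800,600),interpolation=cv2.INTER_CUBIC)); print(n,camera_model(n))
s=monitor.observe(); print(s)
E
```

```text
pics
top {'vfov': 44.909447307787154, 'cx': 277.8859118358998, 'cy': 200.05320909191752, 'R': array([[-0.02011595, -0.9997954 , -0.00212337],
       [-0.98458252,  0.02017888, -0.17375289],
       [ 0.17376019, -0.00140457, -0.98478699]]), 't': array([-0.01005787,  0.48730347,  1.08161617])}
scene {'vfov': 55.06623637824721, 'cx': 275.97401473190985, 'cy': 214.54919867096882, 'R': array([[-0.76581269, -0.64302934,  0.00664815],
       [-0.3590552 ,  0.41899268, -0.83398111],
       [ 0.5334888 , -0.64106037, -0.55175294]]), 't': array([0.39090007, 0.23104252, 0.68226308])}
{'clock': 0.1, 'qpos': array([ 1.16781141,  0.52193983, -0.03631914,  1.59990521,  0.02120316,
        1.02111639, -0.11278418]), 'qd': array([ 0.0002856 , -0.00083318,  0.00083141,  0.00055323,  0.00037855,
        0.00150971, -0.00032175]), 'joint_efforts': array([ 3.33239259e-03, -9.28484631e+01,  1.98345423e+00, -3.70531976e+01,
        1.80609914e-02,  5.27699391e-03,  1.01672850e-05]), 'position': array([ 0.20404969, -0.59046768,  0.24480886]), 'tool_rot': array([-3.14061178e+00,  7.49779084e-05,  3.32783429e-01]), 'force': array([-0.5108862 , -0.66861705,  0.52308668]), 'moment': array([ 0.00395421, -0.04405392,  0.0411507 ]), 'finger_force': 0.0, 'grip_width': 0.08526271447998376}
```

View pics/top0.png

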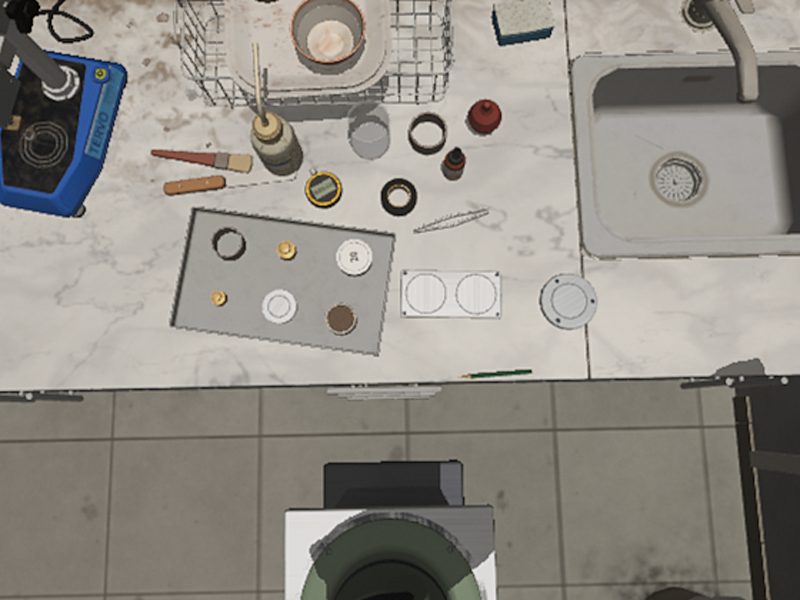

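View pics/scene0.png

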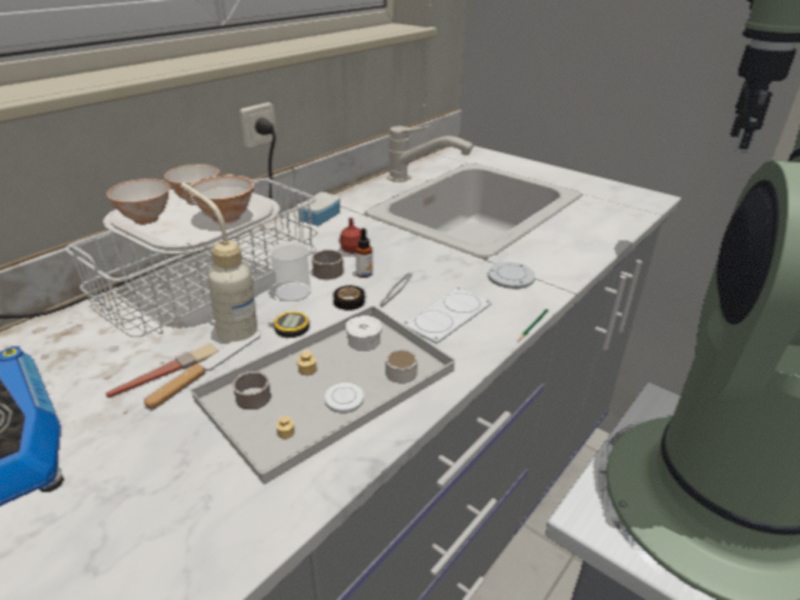

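Near row of the tray (800x600 top view): small weight (219,298), cap (279,306), sample (341,318). Far row: ring (229,243), large weight (287,250), tin (353,257). Load plate (568,301); the carrier circle nearest it is (476,294). Next, enlarged crops.

Run:
```python
from workcell import grab_frame
import cv2
f=grab_frame("top"); cv2.imwrite("pics/top_raw.png",f)
c=lambda x0,x1,y0,y1,s,n:cv2.imwrite(n,cv2.resize(f[y0:y1,x0:x1],None,fx=s,fy=s,interpolation=cv2.INTER_CUBIC))
c(118,278,140,255,5,"pics/tray.png"); c(275,425,185,235,5,"pics/plates.png")
```

```text
(no output)
```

View pics/tray.png

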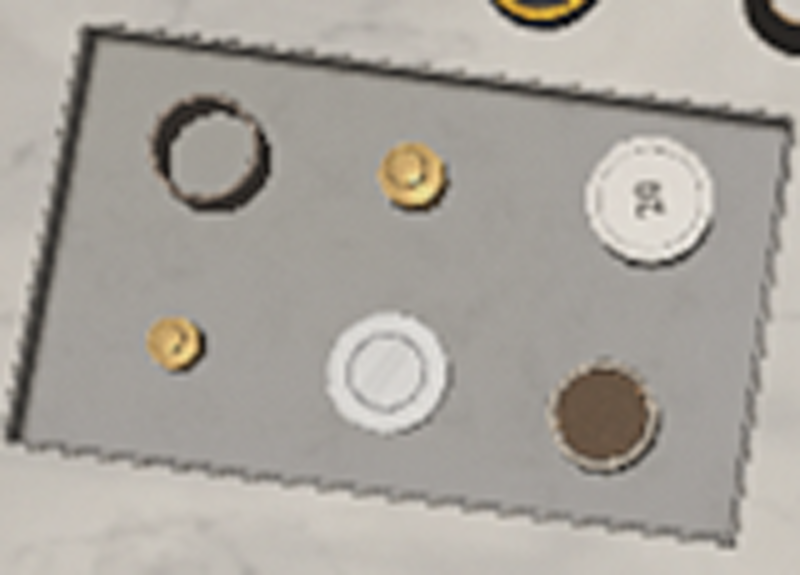

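View pics/plates.png

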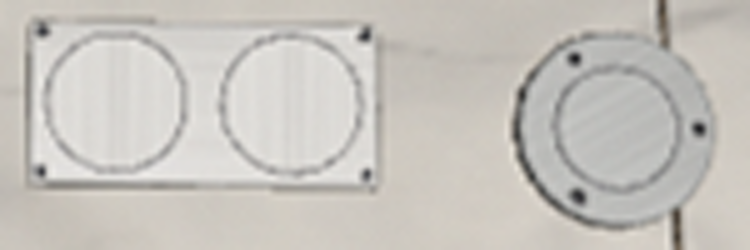

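Tray crop: ring (211,153), large weight (411,174), tin (648,199), small weight (176,344), cap (386,371), sample (602,413). Plates crop: circles (116,102) and (291,104), load plate (617,127).

```bash
cat > h.py <<'E'
import numpy as np
from workcell import camera_model
def world(name,u,v,z):
    m=camera_model(name); f=210/np.tan(np.radians(m['vfov']/2))
    R,t=np.array(m['R']),np.array(m['t']); C=-R.T@t
    d=R.T@np.array([(u-m['cx'])/f,(v-m['cy'])/f,1]); return C+d*(z-C[2])/d[2]
def pix(name,X):
    m=camera_model(name); f=210/np.tan(np.radians(m['vfov']/2)); c=m['R']@np.array(X)+m['t']
    return np.array([m['cx']+f*c[0]/c[2],m['cy']+f*c[1]/c[2]])
E
python3 - <<'E'
from h import *
P={}
def a(n,u,v,z,x0,y0): P[n]=world("top",x0+(u+.5)/5-.5,y0+(v+.5)/5-.5,z)
for n,u,v,z in [("ring",211,153,.0316),("large",411,174,.026),("knobL",407,167,.0356),("tin",648,199,.0326),("small",176,344,.022),("cap",386,371,.0116),("soil",602,413,.0296),
 ("TL",85,28,.022),("TR",790,122,.022),("BR",733,545,.022),("BL",12,440,.022)]: a(n,u,v,z,118,140)
for n,u,v,z in [("cA",116,102,.008),("cB",291,104,.008),("load",617,127,.01)]: a(n,u,v,z,275,185)
for n in P: print(n,(P[n]*1000).round(1), "scene800",(pix("scene",P[n])/.7).round(0))
d=lambda p,q:np.linalg.norm(P[p]-P[q])*1000
for p in ["ring large","large tin","small cap","cap soil","ring small","large cap","tin soil","cA cB","TL TR","TL BL","BL BR","TR BR"]: print(p,d(*p.split()).round(1))
e=P["TL"]-P["TR"]; print("tray y axis ang",np.degrees(np.arctan2(e[1],e[0])))
E
```

```text
ring [562.9 245.4  31.6] scene800 [253. 382.]
large [552.6 155.8  26. ] scene800 [306. 357.]
knobL [553.6 156.1  35.6] scene800 [305. 352.]
tin [537.3  48.1  32.6] scene800 [362. 326.]
small [477.4 261.6  22. ] scene800 [286. 421.]
cap [464.7 168.8  11.6] scene800 [342. 395.]
soil [441.2  69.6  29.6] scene800 [400. 358.]
TL [625.4 306.8  22. ] scene800 [191. 390.]
TR [574.3 -16.4  22. ] scene800 [372. 306.]
BR [382.   12.5  22. ] scene800 [454. 360.]
BL [435.4 333.9  22. ] scene800 [263. 471.]
cA [480.7 -65.1   8. ] scene800 [432. 321.]
cB [ 478.2 -144.8    8. ] scene800 [460. 302.]
load [ 464.3 -292.    10. ] scene800 [510. 272.]
ring large 90.3
large tin 109.0
small cap 94.3
cap soil 103.5
ring small 87.6
large cap 90.0
tin soil 98.6
cA cB 79.7
TL TR 327.3
TL BL 192.0
BL BR 325.8
TR BR 194.5
tray y axis ang 81.01126435230023
```

Call:
{"method": "move_arm", "body": {"moves": [[280,290,-60,-0.49],[280,290,-60,-0.49],[280,290,-60,-0.49],[280,290,-60,-0.49],[280,290,-60,-0.49],[280,290,-60,-0.49],[280,290,-60,-0.49],[237,660,-120,-0.49],[237,660,-120,-0.49],[237,660,-120,-0.49],[237,660,-120,-0.49],[237,660,-120,-0.49]], "gripper": 1, "newtons": 40}}

```text
clock: 1.65
position: [0.4481, 0.0075, 0.1354]
tool_rot: [-3.141, -0.0, -0.158]
force: [1.8, 1.0, 0.1]
grip_width: 0.0853
finger_force: 0.0
```

Run:
```python
from workcell import bot,monitor
print(bot.tip_extent,[a for a in dir(bot) if a[0]!='_']); print(monitor.observe()['qpos'])
```

```text
0.014 ['IKError', 'job_done', 'tip_extent']
[-0.12853128  0.42208433 -0.02596305  2.1483509   0.0195735   0.57100156
 -1.89703428]
```

Call:
{"method": "move_arm", "body": {"moves": [[-7,62,-40,0],[-7,62,-40,0],[-7,62,-40,0]]}}

```text
clock: 2.02
position: [0.4413, 0.0678, 0.0953]
tool_rot: [3.141, 0.001, -0.156]
force: [0.4, -0.6, 0.4]
grip_width: 0.0856
finger_force: 0.0
```

Call:
{"method": "move_arm", "body": {"moves": [[0,2,-40,0],[0,2,-65,0],[0,2,-75,0],[0,2,-75,0],[0,2,-75,0]]}}

```text
clock: 2.65
position: [0.4422, 0.0694, 0.0215]
tool_rot: [-3.141, -0.001, -0.158]
force: [-0.3, -0.1, 1.0]
grip_width: 0.0851
finger_force: 0.0
```

Call:
{"method": "move_arm", "body": {"moves": [[0,0,0,0],[0,0,0,0],[0,0,0,0],[0,0,0,0],[0,0,0,0],[0,0,0,0]], "gripper": 0.4, "newtons": 40}}

```text
clock: 3.4
position: [0.4418, 0.0697, 0.0212]
tool_rot: [-3.141, -0.001, -0.157]
force: [-1.8, -0.4, 17.4]
grip_width: 0.0469
finger_force: 38.5
```

Call:
{"method": "move_arm", "body": {"moves": [[0,0,20,0],[0,0,60,0],[0,-30,90,0],[20,-362,90,0],[20,-362,90,0],[23,-362,90,0],[23,-362,90,0],[23,-362,90,0],[23,-362,90,0],[23,-362,70,0],[23,-362,50,0],[23,-362,50,0]]}}

```text
clock: 4.9
position: [0.4638, -0.2913, 0.0696]
tool_rot: [-3.141, 0.003, -0.157]
force: [0.1, -0.1, -2.5]
grip_width: 0.047
finger_force: 43.3
```

Call:
{"method": "move_arm", "body": {"moves": [[0.5,-0.7,-25,0],[0.5,-0.7,-36,0],[0.5,-0.7,-39.5,0],[0.5,-0.7,-39.5,0],[0.5,-0.7,-39.5,0]]}}

```text
clock: 5.52
position: [0.4653, -0.2931, 0.0317]
tool_rot: [3.141, -0.001, -0.157]
force: [-0.6, 0.3, -2.7]
grip_width: 0.0466
finger_force: 43.3
```

Call:
{"method": "move_arm", "body": {"moves": [[0,0,0,0],[0,0,0,0],[0,0,0,0],[0,0,20,0],[0,0,60,0],[0,0,90,0],[0,0,90,0]], "gripper": 0.9}}

```text
clock: 6.4
position: [0.466, -0.2935, 0.1231]
tool_rot: [3.14, -0.003, -0.157]
force: [0.2, -0.5, -0.1]
grip_width: 0.0769
finger_force: 0.0
```

Run:
```python
from workcell import grab_frame
from h import *
import cv2
f=grab_frame("scene")
print((pix("scene",[.4643,-.292,.038])))
cv2.imwrite("pics/s1.png",cv2.resize(f[140:260,250:410],None,fx=5,fy=5,interpolation=cv2.INTER_CUBIC))
```

```text
[358.05317896 181.58384732]
```

View pics/s1.png

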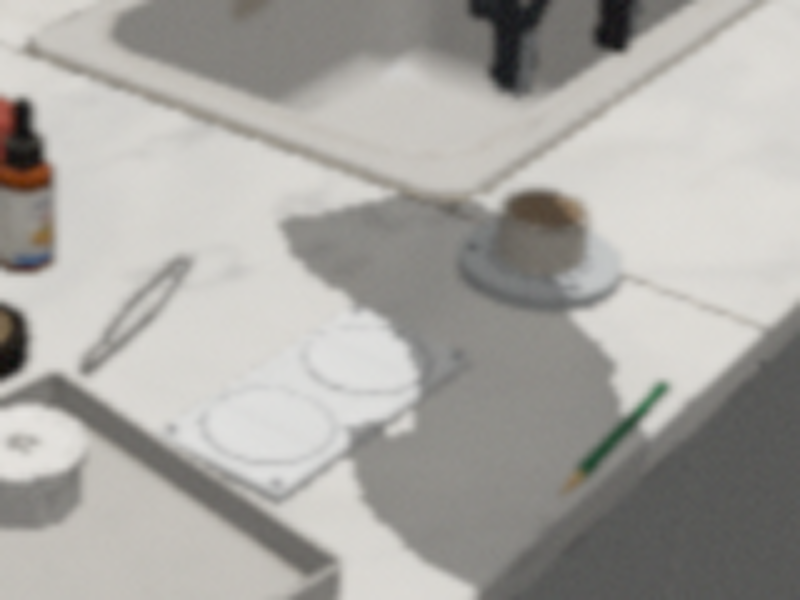

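The sample stands centred: its top at (543,208) in the crop is within about 1 mm of where it should be. Next is the cap.

Call:
{"method": "move_arm", "body": {"moves": [[-1,462,0,0],[-1,462,0,0],[-1,462,0,0],[-1,462,0,0],[-1,462,0,0],[-1,462,0,0],[-1,462,0,0],[-1,462,0,0],[-1,462,-40,0],[-1,462,-70,0],[-1,462,-70,0]], "gripper": 1}}

```text
clock: 7.82
position: [0.4624, 0.1685, 0.0489]
tool_rot: [3.139, 0.004, -0.157]
force: [0.3, 0.7, 1.4]
grip_width: 0.0852
finger_force: 0.0
```

Call:
{"method": "move_arm", "body": {"moves": [[2,0,-20,0],[2,0,-31,0],[2,0,-31,0],[2,0,-31,0]], "gripper": 0.8}}

```text
clock: 8.32
position: [0.4663, 0.1691, 0.0207]
tool_rot: [-3.141, -0.0, -0.157]
force: [0.1, -0.4, 0.4]
grip_width: 0.0683
finger_force: 0.0
```

Call:
{"method": "move_arm", "body": {"moves": [[0,0,0,0],[0,0,0,0],[0,0,0,0],[0,0,0,0],[0,0,0,0]], "gripper": 0.45}}

```text
clock: 8.95
position: [0.4664, 0.1692, 0.0212]
tool_rot: [-3.141, -0.001, -0.157]
force: [-2.5, -1.1, 18.1]
grip_width: 0.0512
finger_force: 38.3
```

Call:
{"method": "move_arm", "body": {"moves": [[0,0,10,0],[0,0,40,0],[0,0,70,0],[0,0,70,0]]}}

```text
clock: 9.45
position: [0.4671, 0.1695, 0.0924]
tool_rot: [-3.139, -0.003, -0.157]
force: [0.3, 0.3, -0.9]
grip_width: 0.0386
finger_force: 0.0
```

Run:
```python
from workcell import grab_frame,monitor
from h import *
import cv2
f=grab_frame("scene"); s=monitor.observe(); print(s['position'],s['grip_width'],s['force'])
cv2.imwrite("pics/s2.png",cv2.resize(f[180:300,160:320],None,fx=5,fy=5,interpolation=cv2.INTER_CUBIC))
```

```text
[0.46657133 0.16928401 0.09126327] 0.03826864160822974 [ 0.44561776  0.3632101  -0.22178485]
```

View pics/s2.png

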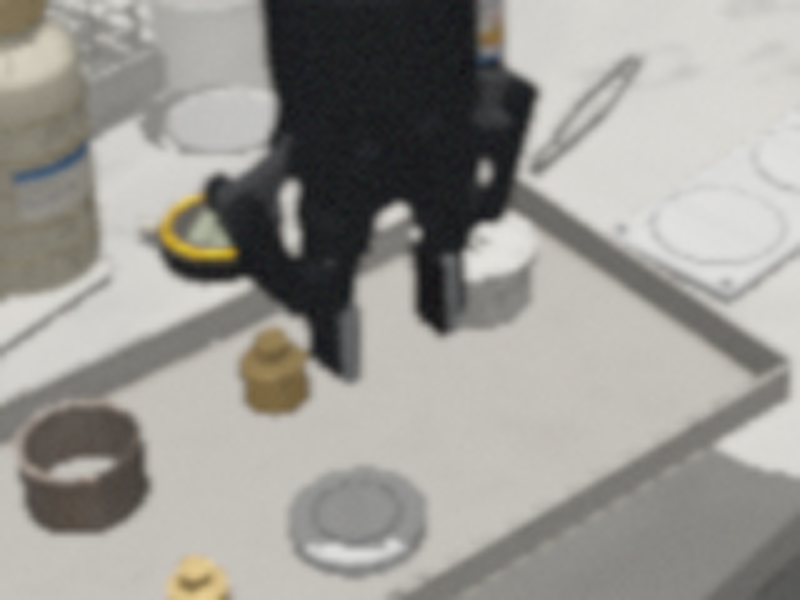

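The cap slipped out and lies in the tray with its upper face centred at (358,507) in the crop. I'll locate it and grasp lower.

Run:
```python
from h import *
for n in [(358,507),(358,520)]:
    print(world("scene",160+(n[0]+.5)/5-.5,180+(n[1]+.5)/5-.5,.0116))
print(world("scene",160+271/5,180+380/5,.02))
print(pix("scene",[.4647,.1688,.0116]),pix("top",[.4647,.1688,.0116]))
```

```text
[0.46816766 0.18946114 0.0116    ]
[0.4628368  0.19473405 0.0116    ]
[0.54379979 0.1645721  0.02      ]
[239.69958633 276.4105882 ] [194.78350084 213.81205639]
```

Call:
{"method": "move_arm", "body": {"moves": [[0,-60,20,0],[0,-120,20,0],[0,-150,20,0],[0,-150,20,0]], "gripper": 0.8}}

```text
clock: 10.0
position: [0.4656, 0.0167, 0.1096]
tool_rot: [3.141, 0.001, -0.161]
force: [0.9, 1.2, -0.1]
grip_width: 0.068
finger_force: 0.0
```

Run:
```python
from workcell import grab_frame,monitor
import cv2
f=grab_frame("top"); print(monitor.observe()['position'])
cv2.imwrite("pics/t3.png",cv2.resize(f[140:255,118:278],None,fx=5,fy=5,interpolation=cv2.INTER_CUBIC))
```

```text
[0.46576024 0.01841392 0.10966625]
```

View pics/t3.png

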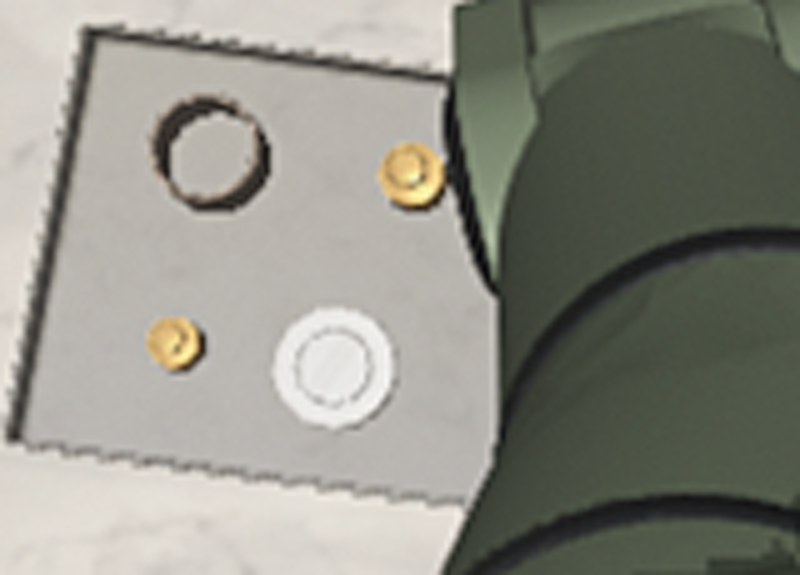

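Cap is now at (334,367) in the crop, about (467,192) mm; the small weight hasn't moved. The fingertips were evidently too high at that opening, so I'll go deeper.

Call:
{"method": "move_arm", "body": {"moves": [[1,60,-30,0],[1,120,-50,0],[1,173,-60,0],[1,173,-60,0],[1,173,-60,0]], "gripper": 0.8}}

```text
clock: 10.68
position: [0.4663, 0.1926, 0.0497]
tool_rot: [3.141, 0.001, -0.155]
force: [-0.3, -1.2, 0.5]
grip_width: 0.0683
finger_force: 0.0
```

Call:
{"method": "move_arm", "body": {"moves": [[0,0,-15,0],[0,0,-26,0],[0,0,-30,0],[0,0,-30,0],[0,0,-30,0]]}}

```text
clock: 11.3
position: [0.4672, 0.192, 0.0203]
tool_rot: [-3.141, -0.0, -0.157]
force: [0.5, 0.4, 0.2]
grip_width: 0.0686
finger_force: 0.0
```

Call:
{"method": "move_arm", "body": {"moves": [[0,0,-3,0],[0,0,-6,0],[0,0,-6.5,0],[0,0,-6.5,0]]}}

```text
clock: 11.8
position: [0.467, 0.1921, 0.0136]
tool_rot: [3.142, 0.0, -0.157]
force: [-0.1, -0.8, -0.1]
grip_width: 0.0684
finger_force: 0.0
```

Call:
{"method": "move_arm", "body": {"moves": [[0,0,0,0],[0,0,0,0],[0,0,0,0],[0,0,0,0],[0,0,0,0]], "gripper": 0.55}}

```text
clock: 12.42
position: [0.4671, 0.192, 0.014]
tool_rot: [-3.141, -0.0, -0.157]
force: [-1.9, -0.9, 9.8]
grip_width: 0.0534
finger_force: 40.0
```

Call:
{"method": "move_arm", "body": {"moves": [[0,0,5,0],[0,0,20,0],[0,0,50,0],[0,0,86,0],[0,0,86,0]]}}

```text
clock: 13.05
position: [0.4683, 0.1926, 0.1026]
tool_rot: [-3.139, -0.004, -0.158]
force: [-0.4, -0.3, -0.6]
grip_width: 0.0529
finger_force: 42.1
```

Call:
{"method": "move_arm", "body": {"moves": [[-2,-484.5,0,0],[-2,-484.5,0,0],[-2,-484.5,0,0],[-2,-484.5,0,0],[-2,-484.5,0,0],[-2,-484.5,0,0],[-2,-484.5,0,0],[-2,-484.5,0,0],[-2,-484.5,0,0],[-2,-484.5,0,0],[-2,-484.5,-20,0],[-2,-484.5,-20,0]]}}

```text
clock: 14.55
position: [0.4647, -0.2908, 0.0787]
tool_rot: [-3.14, 0.002, -0.155]
force: [-0.9, 0.3, -0.4]
grip_width: 0.0529
finger_force: 42.3
```

Call:
{"method": "move_arm", "body": {"moves": [[0,-1,-15,0],[0,-1,-24,0],[0,-1,-28,0],[0,-1,-28,0],[0,-1,-28,0]]}}

```text
clock: 15.18
position: [0.4652, -0.2935, 0.0518]
tool_rot: [3.142, -0.0, -0.157]
force: [0.4, 1.0, -0.7]
grip_width: 0.0528
finger_force: 42.4
```

Call:
{"method": "move_arm", "body": {"moves": [[0,0.7,-1,0],[0,0.7,-1,0],[0,0.7,-1,0]]}}

```text
clock: 15.55
position: [0.4651, -0.2928, 0.0507]
tool_rot: [3.142, -0.0, -0.157]
force: [0.5, 0.1, -1.2]
grip_width: 0.053
finger_force: 42.4
```

Call:
{"method": "move_arm", "body": {"moves": [[0,0,0,0],[0,0,0,0],[0,0,0,0],[0,0,20,0],[0,0,70,0],[0,60,90,0],[0,120,90,0],[0,120,90,0]], "gripper": 0.85}}

```text
clock: 16.55
position: [0.4655, -0.1684, 0.1411]
tool_rot: [-3.14, -0.0, -0.151]
force: [0.5, -0.1, -0.1]
grip_width: 0.073
finger_force: 0.0
```

Run:
```python
from workcell import grab_frame,monitor
from h import *
import cv2
f=grab_frame("scene"); print(monitor.observe()['position'],pix("scene",[.465,-.2925,.048]))
cv2.imwrite("pics/s4.png",cv2.resize(f[140:240,290:420],None,fx=6,fy=6,interpolation=cv2.INTER_CUBIC))
```

```text
[ 0.46538379 -0.17093893  0.14095818] [358.36129349 178.18970023]
```

View pics/s4.png

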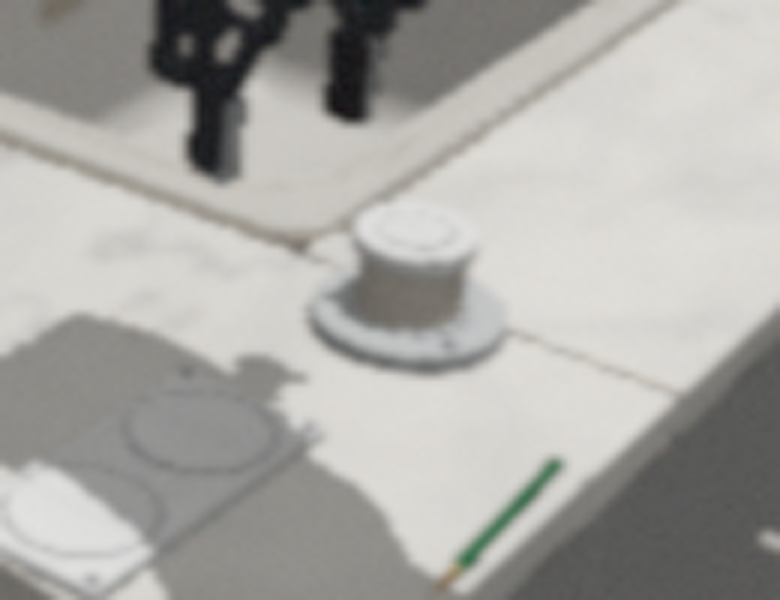

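Cap lies centred on the sample: its face centre is at (415,232) in the crop, about 1 mm from the target. Next is the large weight.

Call:
{"method": "move_arm", "body": {"moves": [[87,327,0,0],[87,327,0,0],[87,327,0,0],[87,327,0,0],[87,327,0,0],[87,327,0,0],[87,327,0,0],[87,327,-50,0],[87,327,-80,0],[87,327,-80,0],[87,327,-80,0]], "gripper": 0.7}}

```text
clock: 17.98
position: [0.5528, 0.1534, 0.0617]
tool_rot: [-3.141, -0.001, -0.159]
force: [1.1, -0.0, 1.0]
grip_width: 0.0595
finger_force: 0.0
```

Call:
{"method": "move_arm", "body": {"moves": [[0,1.5,-20,0],[0,1.5,-36,0],[0,1.5,-41,0],[0,1.5,-41,0],[0,1.5,-41,0]]}}

```text
clock: 18.6
position: [0.5522, 0.1558, 0.0199]
tool_rot: [-3.141, -0.0, -0.157]
force: [-0.1, 0.4, -0.2]
grip_width: 0.0597
finger_force: 0.0
```

Call:
{"method": "move_arm", "body": {"moves": [[0,0,0,0],[0,0,0,0],[0,0,0,0],[0,0,0,0],[0,0,0,0],[0,0,0,0]], "gripper": 0.2}}

```text
clock: 19.35
position: [0.5523, 0.1559, 0.0201]
tool_rot: [-3.141, -0.001, -0.157]
force: [-0.5, -0.6, 6.9]
grip_width: 0.028
finger_force: 39.0
```

Call:
{"method": "move_arm", "body": {"moves": [[0,0,5,0],[0,0,20,0],[0,0,60,0],[0,0,100,0],[0,0,100,0]]}}

```text
clock: 19.98
position: [0.5536, 0.1562, 0.1233]
tool_rot: [-3.139, -0.005, -0.158]
force: [0.1, -0.3, -2.4]
grip_width: 0.028
finger_force: 40.0
```

Call:
{"method": "move_arm", "body": {"moves": [[-87,-448.7,0,0],[-87,-448.7,0,0],[-87,-448.7,0,0],[-87,-448.7,0,0],[-87,-448.7,0,0],[-87,-448.7,0,0],[-87,-448.7,0,0],[-87,-448.7,0,0],[-87,-448.7,0,0],[-87,-448.7,-25,0],[-87,-448.7,-25,0],[-87,-448.7,-25,0]]}}

```text
clock: 21.48
position: [0.4656, -0.292, 0.0951]
tool_rot: [-3.141, -0.0, -0.156]
force: [-0.1, 0.1, -0.8]
grip_width: 0.0283
finger_force: 40.2
```

Call:
{"method": "move_arm", "body": {"moves": [[0,0,-15,0],[0,0,-24,0],[0,0,-28,0],[0,0,-28,0],[0,0,-28,0]]}}

```text
clock: 22.1
position: [0.4649, -0.2928, 0.0666]
tool_rot: [-3.141, 0.001, -0.157]
force: [-2.6, 2.8, 5.1]
grip_width: 0.0282
finger_force: 40.9
```

Call:
{"method": "move_arm", "body": {"moves": [[0,0,0.5,0],[0,0,0.5,0],[0,0,0.5,0],[0,0,0.5,0],[0,0,30,0],[0,0,80,0],[0,60,80,0],[0,120,80,0],[0,120,80,0]], "gripper": 0.7}}

```text
clock: 23.22
position: [0.4654, -0.1687, 0.1469]
tool_rot: [-3.14, -0.0, -0.151]
force: [-0.4, -0.3, 0.1]
grip_width: 0.0601
finger_force: 0.0
```

Run:
```python
from workcell import grab_frame,monitor
from h import *
import cv2
f=grab_frame("scene"); print(monitor.observe()['position'],pix("scene",[.465,-.2925,.082]))
cv2.imwrite("pics/s5.png",cv2.resize(f[140:240,290:420],None,fx=6,fy=6,interpolation=cv2.INTER_CUBIC))
```

```text
[ 0.46536351 -0.17114211  0.14688284] [359.88712412 166.90434436]
```

View pics/s5.png

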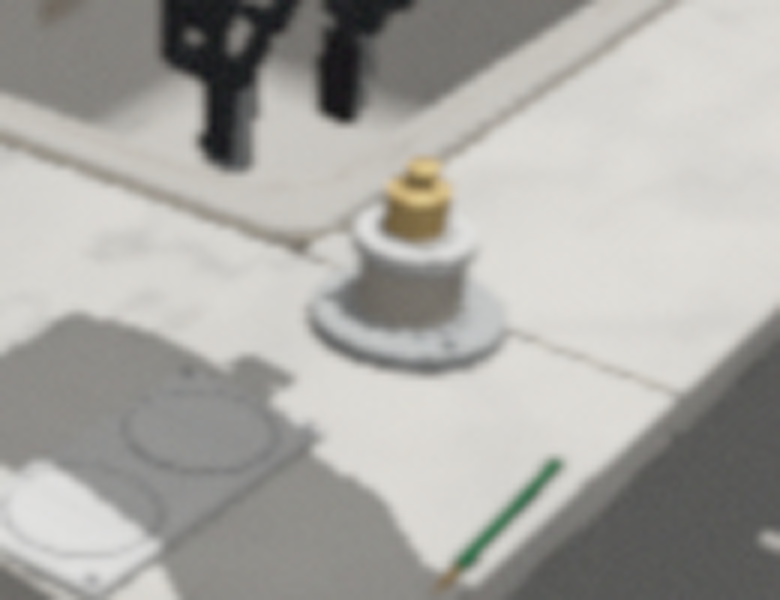

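The weight stands on the middle of the cap, knob at (425,164) in the crop. Next is the tin.

Call:
{"method": "move_arm", "body": {"moves": [[72,219,0,0],[72,219,0,0],[72,219,0,0],[72,219,0,0],[72,219,-30,0],[72,219,-80,0],[72,219,-80,0],[72,219,-80,0]], "gripper": 0.85}}

```text
clock: 24.28
position: [0.5377, 0.0454, 0.0678]
tool_rot: [-3.142, -0.001, -0.158]
force: [0.0, 1.1, 0.9]
grip_width: 0.0727
finger_force: 0.0
```

Call:
{"method": "move_arm", "body": {"moves": [[0,0,-25,0],[0,0,-42,0],[0,0,-49,0],[0,0,-49,0],[0,0,-49,0]]}}

```text
clock: 24.9
position: [0.5374, 0.0461, 0.0182]
tool_rot: [-3.141, -0.001, -0.157]
force: [0.2, 0.7, -0.2]
grip_width: 0.0728
finger_force: 0.0
```

Call:
{"method": "move_arm", "body": {"moves": [[0,0,0,0],[0,0,0,0],[0,0,0,0],[0,0,0,0],[0,0,0,0]], "gripper": 0.5, "newtons": 30}}

```text
clock: 25.52
position: [0.5373, 0.0462, 0.0184]
tool_rot: [-3.141, -0.001, -0.157]
force: [-2.9, 0.2, 11.3]
grip_width: 0.0547
finger_force: 29.4
```

Call:
{"method": "move_arm", "body": {"moves": [[0,0,5,0],[0,0,20,0],[0,0,60,0],[0,0,90,0],[0,0,90,0]]}}

```text
clock: 26.15
position: [0.5383, 0.0461, 0.1105]
tool_rot: [-3.14, -0.004, -0.158]
force: [0.3, 0.7, -0.2]
grip_width: 0.0545
finger_force: 31.9
```

Call:
{"method": "move_arm", "body": {"moves": [[-59,-192.5,0,0],[-59,-192.5,0,0],[-59,-192.5,0,0],[-59,-192.5,0,0],[-59,-192.5,-20,0],[-59,-192.5,-50,0],[-59,-192.5,-50,0],[-59,-192.5,-50,0]]}}

```text
clock: 27.15
position: [0.4784, -0.1461, 0.0583]
tool_rot: [-3.141, -0.0, -0.157]
force: [-1.0, -0.3, -0.3]
grip_width: 0.0548
finger_force: 32.1
```

Call:
{"method": "move_arm", "body": {"moves": [[0,0,-20,0],[0,0,-30,0],[0,0,-33,0],[0,0,-33,0],[0,0,-33,0]]}}

```text
clock: 27.78
position: [0.4783, -0.1465, 0.0251]
tool_rot: [3.142, -0.001, -0.157]
force: [-0.3, -0.2, -0.4]
grip_width: 0.0543
finger_force: 32.1
```

Release and go to the ring at (562.9, 245.4).

Call:
{"method": "move_arm", "body": {"moves": [[0,0,0,0],[0,0,0,0],[0,0,0,0],[0,0,25,0],[0,0,80,0],[0,0,110,0],[84,392,110,0],[84,392,110,0],[84,392,110,0],[84,392,110,0],[84,392,110,0],[84,392,110,0]], "gripper": 0.85, "newtons": 40}}

```text
clock: 29.28
position: [0.5568, 0.2223, 0.1347]
tool_rot: [3.142, -0.0, -0.157]
force: [0.6, -0.7, 0.4]
grip_width: 0.0724
finger_force: 0.0
```

Call:
{"method": "move_arm", "body": {"moves": [[5,20,-40,0],[5,20,-70,0],[5,20,-70,0],[5,20,-70,0]]}}

```text
clock: 29.78
position: [0.5621, 0.2401, 0.0657]
tool_rot: [-3.141, -0.001, -0.158]
force: [0.2, 0.5, 0.8]
grip_width: 0.0731
finger_force: 0.0
```

Run:
```python
from workcell import grab_frame,monitor
from h import *
import cv2
f=grab_frame("top"); s=monitor.observe(); print(s['position'],s['qpos'])
cv2.imwrite("pics/t6.png",cv2.resize(f[140:260,118:438],None,fx=2.5,fy=2.5,interpolation=cv2.INTER_CUBIC))
```

```text
[0.56235926 0.24011499 0.06606154] [-0.40864083  0.73131655 -0.1350541   1.75582331  0.14698045  0.66249017
 -2.35416683]
```

View pics/t6.png

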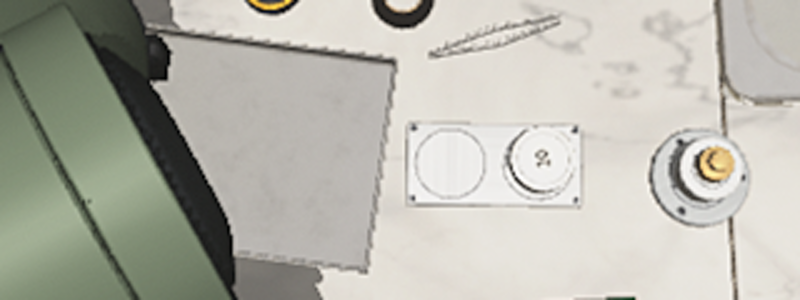

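The tin stands in the near circle and the stack is upright. Now I'll grasp the ring.

Call:
{"method": "move_arm", "body": {"moves": [[0,5,-25,0],[0,5,-40,0],[0,5,-47,0],[0,5,-47,0],[0,5,-47,0]]}}

```text
clock: 30.45
position: [0.562, 0.2452, 0.0182]
tool_rot: [-3.141, -0.001, -0.158]
force: [0.5, -0.2, -0.2]
grip_width: 0.0722
finger_force: 0.0
```

Call:
{"method": "move_arm", "body": {"moves": [[0,0,0,0],[0,0,0,0],[0,0,0,0],[0,0,0,0],[0,0,0,0],[0,0,0,0]], "gripper": 0.4}}

```text
clock: 31.2
position: [0.5621, 0.2456, 0.0185]
tool_rot: [-3.141, -0.001, -0.157]
force: [-1.4, 0.5, 10.4]
grip_width: 0.0493
finger_force: 39.8
```

Call:
{"method": "move_arm", "body": {"moves": [[0,0,5,0],[0,0,20,0],[0,0,60,0],[0,0,90,0],[0,0,90,0]]}}

```text
clock: 31.82
position: [0.5628, 0.2456, 0.1106]
tool_rot: [-3.139, -0.003, -0.158]
force: [1.2, -0.3, -2.3]
grip_width: 0.0492
finger_force: 42.4
```

Call:
{"method": "move_arm", "body": {"moves": [[-82,-308.5,0,0],[-82,-308.5,0,0],[-82,-308.5,0,0],[-82,-308.5,0,0],[-82,-308.5,0,0],[-82,-308.5,0,0],[-82,-308.5,0,0],[-82,-308.5,-30,0],[-82,-308.5,-50,0],[-82,-308.5,-50,0],[-82,-308.5,-50,0]]}}

```text
clock: 33.2
position: [0.4801, -0.0623, 0.0581]
tool_rot: [-3.141, -0.0, -0.156]
force: [0.0, -0.6, -2.4]
grip_width: 0.0492
finger_force: 42.7
```

Call:
{"method": "move_arm", "body": {"moves": [[0,0,-20,0],[0,0,-30,0],[0,0,-33,0],[0,0,-33,0],[0,0,-33,0]]}}

```text
clock: 33.83
position: [0.4799, -0.0633, 0.0251]
tool_rot: [-3.142, -0.001, -0.157]
force: [-0.3, 0.4, -2.2]
grip_width: 0.0497
finger_force: 42.7
```

Release with a small opening, since the tin is close, then retreat.

Call:
{"method": "move_arm", "body": {"moves": [[0,0,0,0],[0,0,0,0],[0,0,0,0],[0,0,20,0],[0,0,60,0],[0,0,120,0],[0,60,150,0],[0,120,150,0],[0,180,150,0],[0,180,150,0]], "gripper": 0.7}}

```text
clock: 35.08
position: [0.4791, 0.1217, 0.1748]
tool_rot: [-3.14, -0.0, -0.15]
force: [0.2, -1.1, 0.8]
grip_width: 0.0595
finger_force: 0.0
```

Run:
```python
from workcell import grab_frame,monitor
from h import *
import cv2
g=cv2.resize(grab_frame("top")[180:240,270:420],None,fx=5,fy=5,interpolation=cv2.INTER_CUBIC)
f=cv2.resize(grab_frame("scene")[150:210,270:420],None,fx=5,fy=5,interpolation=cv2.INTER_CUBIC)
for p in [(.4807,-.0651,.038),(.4782,-.1448,.039),(.4643,-.292,.082)]: print(((pix("top",p)-[270,180])*5).round(),((pix("scene",p)-[270,150])*5+[0,300]).round())
cv2.imwrite("pics/t7.png",cv2.vconcat([g,f]))
```

```text
[141. 114.] [166. 622.]
[321. 116.] [266. 555.]
[679. 124.] [450. 385.]
```

View pics/t7.png

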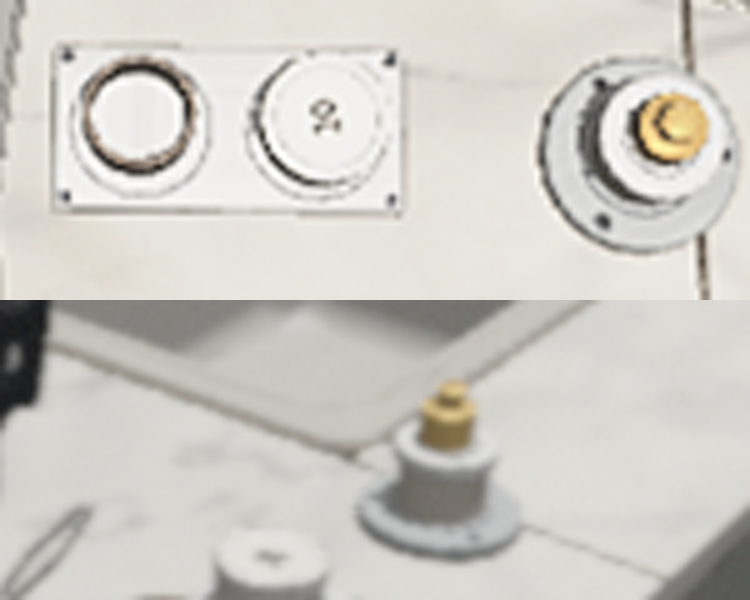

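Ring (138,115), tin (323,118) and knob (678,122) in the crop are each within about 1–2 mm of the predicted positions, so I'm handing in.

```bash
python3 -c "
from workcell import bot
print(bot.job_done())"
```

```text
the job is handed in; nothing more can be done
None
```

The job is handed in at about 35 s of the 112 s allowed: the last camera views show the stack upright and centred, with the tin in the nearer circle and the ring in the farther one, all about 1–2 mm from target, and the small weight was never handled; the cap slipped once inside the tray and was regrasped.

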